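# Bolt the battery pack into its test chassis

## Robot

A 6-joint arm with a two-finger parallel gripper is mounted at the origin on the work surface. World frame = base frame: x ahead of the robot, y to its left, z up, the work surface at z = 0. Lengths are in m, angles in rad, forces in N, time in s.
With the tool pointing down it reaches from about 0.375 to 0.9 m from the base axis. Payload 3.1 kg.
Tool frame: the origin (TCP) lies midway between the tips of the shut fingers; the grasp point (between the pads) lies 19 mm behind it (pinch_z is the distance from the TCP to the grasp point, in m); y points along the fingers, z is the direction in which the jaws open and shut, and the axes are right-handed (so a half turn about y gives the same grasp; the last joint's range is limited). The gripper opens to 87 mm and grips with 3 to 60 N. Pads are 19 mm wide; open, the fingers measure 117 mm over their backs; the gripper's body (75 mm by 190 mm) begins 51 mm behind the grasp point.
Start: joints at [1.125, 0.527, 1.433, -0, 1.181, -0.178], TCP at [0.165, 0.603, 0.223] pointing down, gripper open.
Joint ranges: [-3.08, 3.08], [-0.75, 2.2], [0.22, 2.44], [-1.43, 4.57], [0, 2.65], [-2.85, 2.85]. Speed limits (rad/s): [2.79, 2.79, 3.14, 3.14, 3.14, 3.14].

## Interface

Orientations are given as a unit quaternion [x, y, z, w].
In Python, from rig import * gives the robot as it stands.
- The arm moves only by the tool drive_tool, never from a script. Its argument "plan" is a list of rows, each a list of 7 numbers: the shift along the tool's x, y, z in mm, then the turn, a rotation vector about the tool's x, y, z in degrees, then the finger opening in mm, from 0 to 87. A call has 1 to 10 rows; each row is the pose to reach, as a shift and turn from the pose commanded when the call began, along the tool's axes at that moment; what a row does not reach only later rows make up. A row lasts 1/10 s, in which the tool goes at most 50 mm and 8.59 degrees, less where a joint would pass 70% of its speed; a pose out of reach is approached as far as the arm can. A call with a gripper value outside its range is refused whole. The fingers move at their own pace and stop on an object; "newtons" is the grip in N (left out, the last holds). Time passes only in rows, so rows that repeat a pose let the fingers close. It gives the time, the measured TCP pose, the force and the opening at its end, in the units of the state.
- get_obs(): the state, without advancing time (a new reading comes with each control period).
- camera(name): name is "scene" or "top"; returns the picture (400x640x3 uint8, blue, green, red); there is no depth.
- get_calibration(name): a dict with "fx", "fy", "cx", "cy" (pixels), "D" ([k1, k2, p1, p2, k3] as OpenCV has them; the pictures are not rectified), "origin" and "rotation" of the camera in the world. Camera axes: x right, y down, z forward; pixel columns grow to the right and rows downward; lengths in m; the calibration is good to about 2 mm. A picture is of the moment at which its call begins. get_calibration takes no time and is no camera call.
- hand_in(): hands the job in, once; it reports no verdict.
Trained networks look in the newest picture that a camera, given by its name, has taken for a name from the list of things; names that differ only in an ending like _2 or _b are one class to them, and where a whole thing is asked for, a point or a joint stands for the part that bears it (a point fixed in the world has none). Each returns a list of dicts, best first, with "conf" (0 to 1); they miss things now and then, are a little off and sometimes report something else, mostly with a low value. They report only what shows in the picture. A call takes as long as a camera call. They do not tell look-alikes from the thing itself.
- spot_in(camera, target): "location" ([column, row] in pixels, amid what is visible of it).
- mark_of(camera, target): "location" ([column, row] in pixels: a listed point, or the origin of a listed thing).
The state is a dict: "time": time; "q": joint angles; "joint_velocities": joint speeds; "joint_torque": joint torques, N m; "position": TCP position; "tool_rot": TCP orientation; "ft_force": force on the tool from outside, world axes, zero at the start; "moment": the same for the moment, N m; "grip_width": finger opening in m.
Only numpy, scipy, OpenCV 4.12 (cv2) and the standard library are available. Lean on these libraries where they do the work, as an engineer would, in place of code of your own. Each camera call takes 0.05 s, during which the arm holds its last target. There are 200 camera calls.

## Task

Lock the blue battery pack into its chassis: press the yellow spring catch bar right down with one fingertip and, keeping it down all the way, push the bolt fully home towards the pack with the other fingertip against its red lug. Then take the fingers away so that the catch springs up again behind the bolt. Pinch and lift nothing, and leave the loose plug, battery cell, screwdriver and tape roll where they are.

Things in the scene. Friction and masses are not known exactly. Their poses are not given: they have to be found in the camera images.
- chassis: Aluminium test chassis fixed on the bench, 240 (x) by 365 mm (y), deck top 6 mm above the bench, end flanges up to 50 mm. Origin: centre of its underside, at bench height; z up; its +y is the way the bolt slides home, towards the pack. A grey latch base (96 x 155 mm, top 30 mm above the bench) lies at chassis y -170 to -15 mm; straps over the bolt at y -161 and -25 mm reach 47 mm up.
- pack_top (a point): Centre of the top of the blue battery pack (fixed), 200 x 135 x 66 mm, 72 mm above the bench, at chassis (0, 100 mm). Beside it, facing the bolt's nose, stands a steel keeper plate 60 mm high.
- lug_face (a point): Middle of the flat face of the red lug that is to be pushed (it looks along chassis -y, away from the pack), 66 mm above the bench, axes as the chassis. The lug is 28 mm wide (x), 12 mm thick (y), its top 90 mm above the bench; it stands on the steel bolt, whose top is 42 mm up. Behind the face, over the bolt's tail, the space above 47 mm is free.
- dog (a point): Centre of the dark steel dog, 28 (x) x 14 (y) x 11 mm, on the lug's side towards the catch, 55 to 66 mm above the bench. It slides over the catch's two dark teeth when the catch is down. Its rear is 1 mm ahead of the lug's push face.
- bolt (a joint): How far the bolt has slid along chassis +y, m: 0 to 0.003 at the start, 0.060 fully home (end stop). Friction about 2.5 N; it stays where it is left. After 4 mm free play the dog meets the first tooth unless the catch is at least 6 mm down; a second tooth stops it half-way if the catch is let up; past 0.054 the catch can spring up behind the dog.
- catch_bar: Yellow catch bar. Origin: centre of its flat top, 62 mm above the bench when up; axes as the chassis. 24 mm wide (x), 130 mm long (y), parallel to the bolt; its middle line is 55 mm to the chassis +x side of the lug's. At the start the lug's push face is 21 mm behind the origin (-y), at home 39 mm ahead. A fingertip may press it anywhere and slide along it.
- catch (a joint): How far the catch is pressed straight down, m: 0 up (it springs back by itself), 0.008 at the bottom stop. It takes about 3 N to start and 8 N at the bottom. Two fingertips at one height can press the bar and reach the lug's face together.
- plug_mid (a point): Centre of the loose orange plug, 24 x 34 x 18 mm, black nose, lying on the chassis deck beside the bolt. Bystander.
- cell_mid (a point): Centre of the loose green battery cell, 21 mm across and 58 mm tall, standing on the deck beside the catch bar. Bystander.
- driver_grip (a point): Handle of the blue screwdriver lying on the bench beside the chassis. Bystander.
- tape_mid (a point): Centre of the yellow tape roll, 84 mm across, 19 mm high, lying flat on the bench beyond the chassis. Bystander.
Not all that is in view belongs to the job. What is meant by the part that bears cell_mid is not purple or white, and is the smaller of those in its own colour.

How it is judged:
By the outcome, as a careful person would: the job done as asked, in the order asked, and still so for the second after the job is handed in, with the robot touching nothing.
It also fails if it takes over 35 s, if anything falls off the work surface, if the arm or the gripper's body presses on something with over 40 N, if the wrist force passes 120 N, or if a joint passes its speed limit or range.

## Working session

There is one attempt and no reset: what is moved stays moved. The work goes in short steps, Python scripts to look and compute and a tool call to move; the robot and the scene stay as the last step left them, time stands still between calls to the robot, and variables do not carry over. Pictures are saved under pics/ and viewed, about 8 in all and at most 12, crops included, and the job is handed in when it is done.

Besides the shell and the picture viewer there is one more tool, called by a JSON object that holds its "fn" and its "kwargs", one argument or row to a line. drive_tool: Moves the arm, as the interface text tells. Its arguments: {"type":"object","properties":{"plan":{"type":"array","items":{"type":"array","items":{"type":"number"}}},"newtons":{"type":"number"}},"required":["plan"]}

```bash
mkdir -p pics; ls
cat > h.py <<'E'
from rig import *
import numpy as np, cv2
from scipy.spatial.transform import Rotation as R
def ray(cam,px):
    c=get_calibration(cam); K=np.array([[c["fx"],0,c["cx"]],[0,c["fy"],c["cy"]],[0,0,1]])
    u=cv2.undistortPoints(np.array([[px]],float),K,np.array(c["D"]))[0,0]
    return np.array(c["origin"]),np.array(c["rotation"])@np.array([u[0],u[1],1])
def atz(cam,px,z):
    o,d=ray(cam,px); return o+d*(z-o[2])/d[2]
def tri(p1,p2):
    (a,b),(c,d)=ray("scene",p1),ray("top",p2)
    s=np.linalg.lstsq(np.c_[b,-d],c-a,rcond=None)[0]
    x,y=a+b*s[0],c+d*s[1]; return (x+y)/2,np.linalg.norm(x-y)
def proj(cam,P):
    c=get_calibration(cam); K=np.array([[c["fx"],0,c["cx"]],[0,c["fy"],c["cy"]],[0,0,1]])
    Rm=np.array(c["rotation"]).T
    return cv2.projectPoints(np.atleast_2d(np.array(P,float)),cv2.Rodrigues(Rm)[0],-Rm@np.array(c["origin"]),K,np.array(c["D"]))[0][:,0]
E
python3 - <<'E'
from h import *
np.set_printoptions(precision=4,suppress=True)
for n in("scene","top"):
    cv2.imwrite(f"pics/{n}0.png",camera(n)); c=get_calibration(n); print(n,c["origin"],c["rotation"],c["fx"])
    for t in["chassis","pack_top","lug_face","dog","catch_bar","plug_mid","cell_mid","driver_grip","tape_mid"]:
        print(t,[(np.round(m["location"]),round(m["conf"],2)) for m in mark_of(n,t)][:4])
o=get_obs();print(o)
print(R.from_quat(o["tool_rot"]).as_matrix())
E
```

```text
pics
scene [ 1.1532 -0.1982  0.7315] [ 0.7727  0.5257 -0.2065 -0.2898] 511.8902735445204
chassis [(array([275., 236.]), 0.74), (array([331., 203.]), 0.66)]
pack_top [(array([381., 173.]), 0.94)]
lug_face [(array([268., 169.]), 0.67)]
dog [(array([271., 177.]), 0.75), (array([329., 204.]), 0.71)]
catch_bar [(array([278., 192.]), 0.89)]
plug_mid [(array([280., 164.]), 0.49)]
cell_mid [(array([192., 247.]), 0.91), (array([213., 309.]), 0.89), (array([278., 236.]), 0.64), (array([208., 272.]), 0.61)]
driver_grip [(array([284., 167.]), 0.17)]
tape_mid [(array([304., 284.]), 0.84)]
top [ 0.5256 -0.0025  0.8611] [ 0.7098 -0.7026  0.0293 -0.0406] 461.23886231773497
chassis [(array([298., 238.]), 0.78)]
pack_top [(array([236., 216.]), 0.91)]
lug_face [(array([355., 280.]), 0.86)]
dog [(array([350., 261.]), 0.82)]
catch_bar [(array([350., 247.]), 0.91)]
plug_mid [(array([325., 303.]), 0.64)]
cell_mid [(array([443., 145.]), 0.84), (array([447., 224.]), 0.73), (array([437., 189.]), 0.73), (array([365., 206.]), 0.43)]
driver_grip []
tape_mid [(array([353., 155.]), 0.59)]
{'time': 1.0, 'q': array([ 1.1255,  0.5275,  1.4327,  0.    ,  1.1814, -0.1785]), 'joint_velocities': array([-0.0023,  0.    , -0.0004, -0.0009,  0.0016,  0.0001]), 'joint_torque': array([  0.0006, -44.0017, -17.6987,   0.0634,   0.0505,   0.    ]), 'position': array([0.1647, 0.6029, 0.2226]), 'tool_rot': array([-0.7008,  0.0941, -0.0941,  0.7008]), 'ft_force': array([ 0.3492, -0.5272, -0.525 ]), 'moment': array([0.0043, 0.0468, 0.0467]), 'grip_width': 0.08679098287807807}
[[ 0.9646  0.      0.2637]
 [-0.2637  0.      0.9646]
 [-0.     -1.      0.    ]]
```

```bash
sed -i 's/np.array(c\["rotation"\])/R.from_quat(c["rotation"]).as_matrix()/' h.py; grep -n as_matrix h.py
python3 - <<'E'
from h import *
np.set_printoptions(precision=4,suppress=True)
for t,a,b in[("pack",(381,173),(236,216)),("lug",(268,169),(355,280)),("dog",(271,177),(350,261)),("catch",(278,192),(350,247)),("plug",(280,164),(325,303)),("cell?",(278,236),(365,206)),("tape",(304,284),(353,155))]:
    print(t,*tri(a,b))
E
```

```text
7:    return np.array(c["origin"]),R.from_quat(c["rotation"]).as_matrix()@np.array([u[0],u[1],1])
16:    Rm=R.from_quat(c["rotation"]).as_matrix().T
pack [0.5836 0.1377 0.0786] 0.012447517724081186
lug [ 0.4804 -0.0561  0.0646] 0.009643348781699713
dog [ 0.511  -0.0528  0.071 ] 0.0025853517447014048
catch [ 0.5356 -0.0514  0.0549] 0.002343228595553355
plug [ 0.434  -0.0127  0.0203] 0.005298700035316136
cell? [ 0.6106 -0.079   0.0282] 0.004225854195337938
tape [ 0.7079 -0.0626  0.0064] 0.004302692014741213
```

View pics/scene0.png

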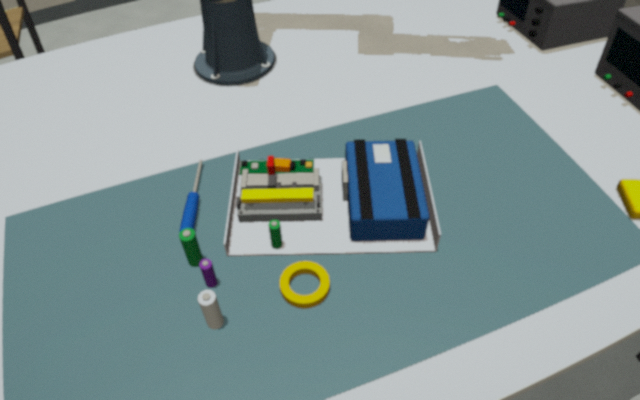

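View pics/top0.png

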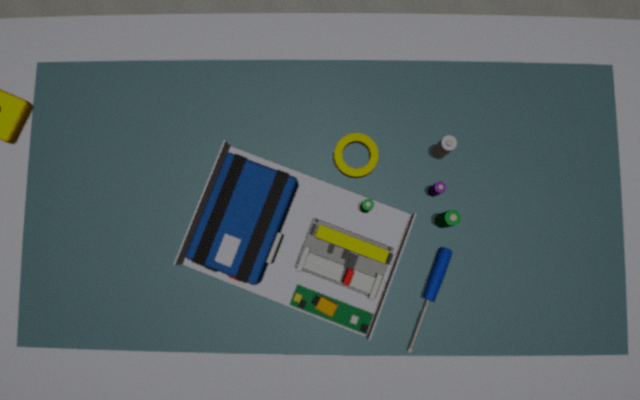

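Run:
```python
from h import *
a=cv2.imread("pics/scene0.png")[145:225,225:335]; b=cv2.imread("pics/top0.png")[195:345,285:425]
cv2.imwrite("pics/sc1.png",cv2.resize(a,None,fx=7,fy=7,interpolation=cv2.INTER_CUBIC))
cv2.imwrite("pics/tc1.png",cv2.resize(b,None,fx=4,fy=4,interpolation=cv2.INTER_CUBIC))
```

```text
(no output)
```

View pics/sc1.png

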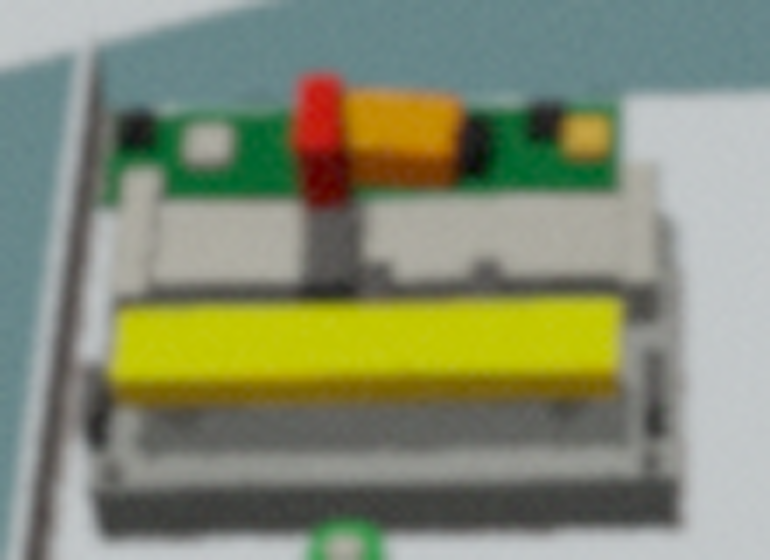

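View pics/tc1.png

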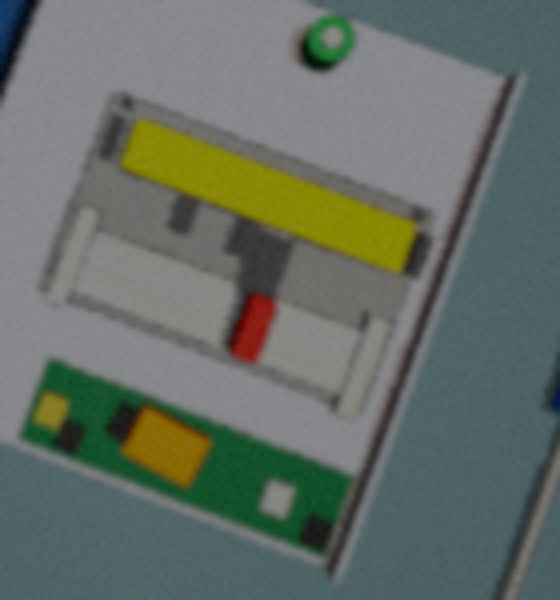

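The scene crop shows the red lug at about scene px (271,160), the yellow bar from (241,193) to (314,193), and the orange plug on a green board behind the lug. The top crop shows the bar at about (352,244) and the lug at (348,277).

Cell candidates, as scene/top pixels:
- Small green (275,234)/(366,205): on the deck beside the catch, so this is cell_mid.
- Large green (190,247)/(449,218): rejected.
- Purple (208,272)/(438,188): rejected.
- White (212,310)/(446,147): rejected.

The tape roll, the yellow object at the edge of the picture and the orange part on the PCB are not needed.

Run:
```python
from h import *
np.set_printoptions(precision=4,suppress=True)
S=lambda p:(p[0]/7+225-.43,p[1]/7+145-.43); T=lambda p:(p[0]/4+285-.375,p[1]/4+195-.375)
def go(L):
    out=[]
    for a,b in L:
        P,e=tri(S(a),T(b)); out.append(P); print(P,round(e,4))
    return np.array(out)
B=go([((110,378),(418,222)),((620,375),(135,120)),((118,305),(405,275)),((618,298),(122,170))])
L=go([((297,140),(275,300)),((346,137),(250,294)),((303,76),(258,361)),((340,76),(232,355))])
d=(B[1]+B[3]-B[0]-B[2])/2; print("bar c",B.mean(0),"len",np.linalg.norm(d),"yaw of +y",np.degrees(np.arctan2(d[1],d[0])))
print("lug c",L.mean(0))
u=d[:2]/np.linalg.norm(d[:2]); v=np.array([u[1],-u[0]])
r=(L.mean(0)-B.mean(0))[:2]; print("lug rel bar: x",r@v,"y",r@u,"(expect -.055,-.015)")
# fixed-height estimate per camera
for cam,f,k in(("scene",S,0),("top",T,1)):
    bb=[((110,378),(418,222)),((620,375),(135,120)),((118,305),(405,275)),((618,298),(122,170))]
    ll=[((297,140),(275,300)),((346,137),(250,294)),((303,76),(258,361)),((340,76),(232,355))]
    X=np.array([atz(cam,f(p[k]),.062) for p in bb]); Y=np.array([atz(cam,f(p[k]),.09) for p in ll])
    dd=X[1]+X[3]-X[0]-X[2]; print(cam,X.mean(0),Y.mean(0),np.degrees(np.arctan2(dd[1],dd[0])),np.linalg.norm(dd)/2)
```

```text
[ 0.5306 -0.1193  0.0603] 0.0009
[0.5738 0.0032 0.0549] 0.0004
[ 0.5082 -0.1121  0.0624] 0.0035
[0.5521 0.0097 0.0595] 0.0028
[ 0.4976 -0.0559  0.0914] 0.0002
[ 0.5002 -0.0446  0.0907] 0.0023
[ 0.4727 -0.0479  0.0896] 0.0026
[ 0.4748 -0.0379  0.0878] 0.0013
bar c [ 0.5412 -0.0547  0.0593] len 0.1297516025877317 yaw of +y 70.37636338043852
lug c [ 0.4863 -0.0466  0.0899]
lug rel bar: x -0.054394890227905314 y -0.010794455806827875 (expect -.055,-.015)
scene [ 0.5439 -0.0545  0.062 ] [ 0.4868 -0.0458  0.09  ] 68.74967242724652 0.12932917485613415
top [ 0.5408 -0.0555  0.062 ] [ 0.4861 -0.0473  0.09  ] 70.47765535584647 0.1297831728413093
```

{"fn": "drive_tool", "kwargs": {
  "plan": [
    [25,0,-28,0,4.8,0,40],
    [51,0,-57,0,9.5,0,40],
    [76,0,-85,0,14.3,0,40],
    [102,0,-113,0,19,0,40],
    [127,0,-142,0,23.8,0,40],
    [152,0,-170,0,28.5,0,40],
    [178,0,-198,0,33.3,0,40],
    [203,0,-226,0,38,0,40],
    [229,0,-255,0,42.8,0,40],
    [254,0,-283,0,47.5,0,40]
  ],
  "newtons": 20
}}

```text
time: 2.0
position: [0.3358, 0.2616, 0.2229]
tool_rot: [-0.603, 0.369, -0.37, 0.603]
ft_force: [-0.1, 0.6, -0.0]
grip_width: 0.0404
```

```bash
cat > goal.py <<'E'
from h import *
import sys
np.set_printoptions(precision=4,suppress=True)
YAW=70.2; u=np.array([np.cos(np.radians(YAW)),np.sin(np.radians(YAW)),0]); v=np.array([u[1],-u[0],0]); BAR=np.array([.5415,-.055,0])
def goal(x,y,z):  # bar-frame mm -> tool shift/turn from the current pose
    o=get_obs(); M=R.from_quat(o["tool_rot"]).as_matrix()
    P=BAR+v*x/1e3+u*y/1e3+np.array([0,0,z/1e3])
    G=np.c_[np.cross([0,0,-1],v),[0,0,-1],v]
    d=np.array(o["position"])-BAR
    print("t",o["time"],"tcp bar-frame",d@v*1e3,d@u*1e3,d[2]*1e3,"w",o["grip_width"],"F",o["ft_force"])
    print("shift",M.T@(P-o["position"])*1e3,"turn",np.degrees(R.from_matrix(M.T@G).as_rotvec()))
if __name__=="__main__": goal(*map(float,sys.argv[1:4]))
E
python3 goal.py -27.5 -34 200
```

```text
t 2.0 tcp bar-frame -300.75997083788434 228.2019351693886 222.86430779649857 w 0.040357074901060185 F [-0.0607  0.6354 -0.0241]
shift [378.6818  22.918   -4.3024] turn [-0.0576 46.8305 -0.0151]
```

{"fn": "drive_tool", "kwargs": {
  "plan": [
    [38,0,0,0,4.7,0,40],
    [76,0,0,0,9.4,0,40],
    [114,0,-1,0,14,0,40],
    [151,0,-1,0,18.7,0,40],
    [189,0,-2,0,23.4,0,40],
    [227,0,-2,0,28.1,0,40],
    [265,5,-3,0,32.8,0,40],
    [303,25,-3,0,37.5,0,40],
    [341,60,-4,0,42.1,0,40],
    [379,100,-4,0,46.8,0,40]
  ]
}}

```text
time: 3.0
position: [0.5046, -0.0739, 0.1274]
tool_rot: [0.406, -0.577, 0.58, -0.407]
ft_force: [0.5, 0.1, 0.2]
grip_width: 0.0397
```

Run:
```python
from goal import *
goal(-27.5,-34,75)
a=camera("scene")[115:215,215:335]; b=camera("top")[215:315,300:420]
a,b=[cv2.resize(i,None,fx=5,fy=5,interpolation=cv2.INTER_CUBIC) for i in(a,b)]
cv2.imwrite("pics/a2.png",a); cv2.imwrite("pics/b2.png",b)
```

```text
t 3.0 tcp bar-frame -28.33034816127065 -30.311047165629155 127.43035459576404 w 0.03970968278118245 F [0.536  0.1284 0.1804]
shift [ 3.6855 52.4335  0.6179] turn [-0.2334 -0.0169  0.0035]
```

View pics/a2.png

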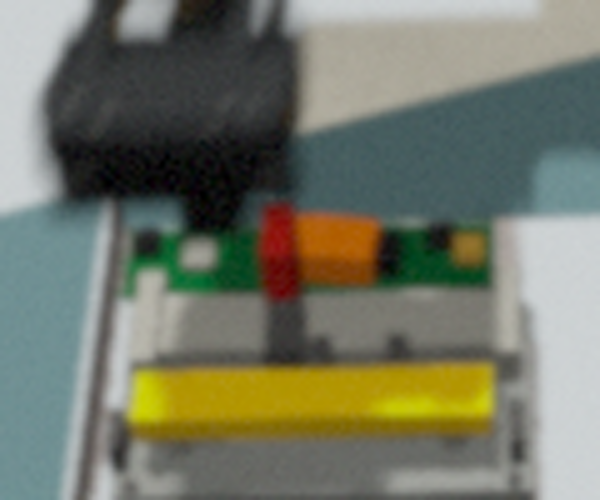

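The gripper is hovering in the scene crop, with its front finger just left of the lug at about (257,158). I'll descend to just above the bar and look from close by.

{"fn": "drive_tool", "kwargs": {
  "plan": [
    [2,10,0,0,0,0,40],
    [2,22,0,0,0,0,40],
    [2,34,0,0,0,0,40],
    [2,46,0,0,0,0,40],
    [2,55,0,0,0,0,40],
    [2,55,0,0,0,0,40]
  ]
}}

```text
time: 3.7
position: [0.5013, -0.0729, 0.0715]
tool_rot: [-0.408, 0.578, -0.577, 0.407]
ft_force: [-0.3, 0.1, 0.0]
grip_width: 0.0401
```

Run:
```python
from goal import *
goal(-27.5,-36,54)
a=camera("scene")[115:215,215:335]; b=camera("top")[215:315,300:420]
a,b=[cv2.resize(i,None,fx=5,fy=5,interpolation=cv2.INTER_CUBIC) for i in(a,b)]
cv2.imwrite("pics/a3.png",a); cv2.imwrite("pics/b3.png",b)
```

```text
t 3.7 tcp bar-frame -31.797347897929296 -30.491272888255196 71.51861853249468 w 0.04014367322096091 F [-0.3418  0.0877  0.0305]
shift [ 5.5289 17.5091  4.3102] turn [ 0.1239  0.2598 -0.0022]
```

View pics/a3.png

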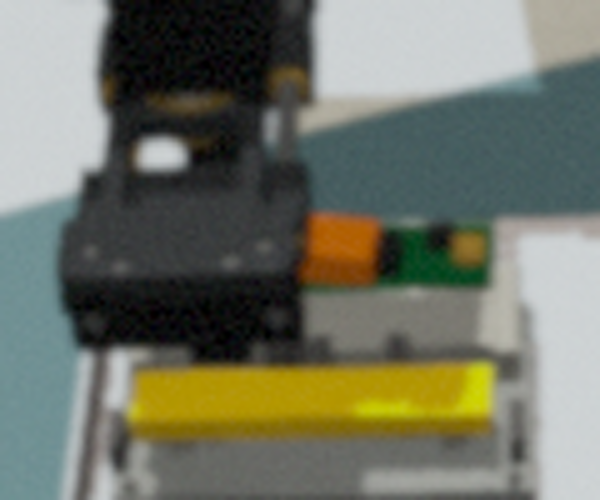

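Run:
```python
from goal import *
goal(-27.5,-36,66)
o=get_obs();p=np.array(o["position"]);w=o["grip_width"]
print(o["joint_velocities"])
for n,s in(("inner",w/2),("outer",w/2+.015)):
  for dy in(-.0095,.0095):
    P=p+v*s+u*dy; print(n,dy,(proj("scene",P)[0]-[215,115])*5)
print("bar corners",[(proj("scene",BAR+v*a+u*b+[0,0,.062])[0]-[215,115])*5 for a in(-.012,.012) for b in(-.065,.065)])
```

```text
t 3.8 tcp bar-frame -30.844226224398227 -30.64997317221204 72.45400894968859 w 0.0398803009632143 F [ 0.1196  0.1896 -0.2432]
shift [5.364  6.4536 3.3225] turn [ 0.0051  0.239  -0.0007]
[-0.003  -0.0095 -0.0078  0.0015  0.0015  0.0003]
inner -0.0095 [192.5446 346.6239]
inner 0.0095 [245.4297 345.0722]
outer -0.0095 [189.9114 377.2361]
outer 0.0095 [243.3804 375.6854]
bar corners [array([127.55 , 366.439]), array([486.7885, 356.0901]), array([122.2335, 415.5927]), array([487.8033, 405.1938])]
```

View pics/b3.png

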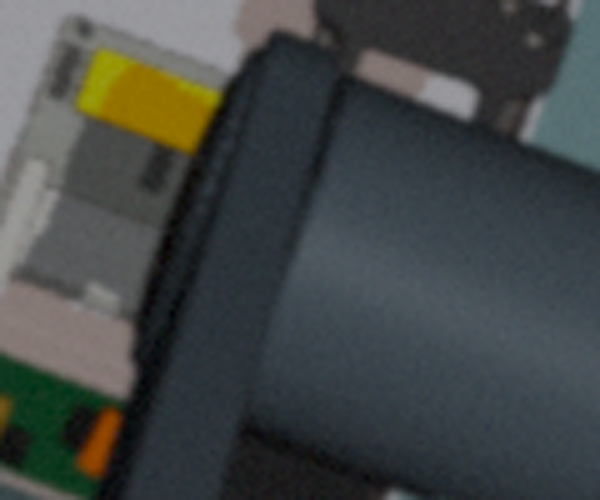

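The bar finger shows at about crop (222,360), just at the bar's back edge, and the bar in the scene picture sits about 2 mm further +x than my model. So I'll shift +x about 5 mm, move back 5 mm, open to 44 mm, and then press.

{"fn": "drive_tool", "kwargs": {
  "plan": [
    [3,0,3,0,0,0,44],
    [5,0,5,0,0,0,44],
    [5,3,5,0,0,0,44],
    [5,6,5,0,0,0,44],
    [5,9,5,0,0,0,44],
    [5,11,5,0,0,0,44],
    [5,13,5,0,0,0,44],
    [5,15,5,0,0,0,44],
    [5,15,5,0,0,0,44]
  ]
}}

```text
time: 4.7
position: [0.5049, -0.08, 0.0576]
tool_rot: [-0.408, 0.578, -0.578, 0.408]
ft_force: [-2.0, -0.2, 4.7]
grip_width: 0.0442
```

Run:
```python
from goal import *
goal(-26,-36,54)
F=[]
for i in range(6): camera("scene") if i==0 else camera("top"); o=get_obs(); F.append(np.r_[o["position"],o["ft_force"],o["moment"]])
F=np.array(F); print(F.mean(0),F.std(0))
a=camera("scene")[135:215,225:325]
cv2.imwrite("pics/a4.png",cv2.resize(a,None,fx=6,fy=6,interpolation=cv2.INTER_CUBIC))
```

```text
t 4.7 tcp bar-frame -25.943056888814358 -35.905835641649304 57.6047619013485 w 0.044168271404861646 F [-1.9614 -0.2238  4.7487]
shift [ 0.0935  3.6048 -0.0564] turn [0.0141 0.2207 0.0064]
[ 0.5049 -0.08    0.0578 -1.6749 -0.171   5.6583 -0.1587  0.2622 -0.0089] [0.     0.     0.     0.3015 0.2257 0.3252 0.0142 0.0182 0.0297]
```

View pics/a4.png

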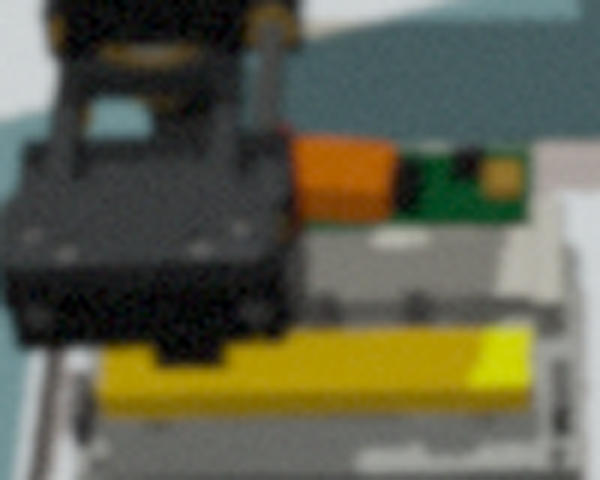

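The fingertip is on the bar in the crop at about (190,355), i.e. scene px (257,194). Fz is 5.6 N at z = 57.7 mm, which fits a catch pressed about 4 mm. I'll press on to the bottom.

{"fn": "drive_tool", "kwargs": {
  "plan": [
    [0,1,0,0,0,0,44],
    [0,2,0,0,0,0,44],
    [0,3,0,0,0,0,44],
    [0,4,0,0,0,0,44],
    [0,4,0,0,0,0,44]
  ]
}}

```text
time: 5.55
position: [0.505, -0.08, 0.0542]
tool_rot: [0.408, -0.578, 0.578, -0.408]
ft_force: [-1.6, -0.0, 9.1]
grip_width: 0.0442
```

{"fn": "drive_tool", "kwargs": {
  "plan": [
    [0,0.5,0,0,0,0,44],
    [0,1,0,0,0,0,44],
    [0,1.2,0,0,0,0,44],
    [0,1.2,0,0,0,0,44]
  ]
}}

```text
time: 5.95
position: [0.505, -0.0801, 0.0539]
tool_rot: [0.408, -0.577, 0.578, -0.408]
ft_force: [-4.3, 0.3, 15.2]
grip_width: 0.0437
```

{"fn": "drive_tool", "kwargs": {
  "plan": [
    [-2,0,0,0,0,0,44],
    [-5,0,0,0,0,0,44],
    [-8,0,0,0,0,0,44],
    [-11,0,0,0,0,0,44],
    [-14,0,0,0,0,0,44],
    [-17,0,0,0,0,0,44],
    [-20,0,0,0,0,0,44],
    [-23,0,0,0,0,0,44],
    [-26,0,0,0,0,0,44],
    [-29,0,0,0,0,0,44]
  ]
}}

```text
time: 6.95
position: [0.5164, -0.0561, 0.0541]
tool_rot: [0.408, -0.575, 0.58, -0.408]
ft_force: [-5.2, -12.3, 12.8]
grip_width: 0.044
```

```bash
python3 goal.py -26 29.5 54
```

```text
t 6.95 tcp bar-frame -23.27346034020441 -9.521530547005105 54.085123806143955 w 0.04396280771818184 F [ -5.1509 -12.2553  12.7895]
shift [-39.0361  -0.0864  -2.5091] turn [-0.3236  0.3192  0.2301]
```

{"fn": "drive_tool", "kwargs": {
  "plan": [
    [-3,0,-1,0,0,0,44],
    [-6,0,-1,0,0,0,44],
    [-9,0,-1.5,0,0,0,44],
    [-12,0,-2,0,0,0,44],
    [-15,0,-2,0,0,0,44],
    [-18,0,-2,0,0,0,44],
    [-21,0,-2,0,0,0,44],
    [-24,0,-2,0,0,0,44],
    [-24,0,-2,0,0,0,44]
  ]
}}

```text
time: 7.85
position: [0.5244, -0.0322, 0.054]
tool_rot: [0.407, -0.574, 0.58, -0.409]
ft_force: [-0.9, -7.6, 10.2]
grip_width: 0.0439
```

Run:
```python
from goal import *
goal(-26,29.5,54)
a=camera("scene")[135:215,225:345]; goal(-26,29.5,54)
cv2.imwrite("pics/a5.png",cv2.resize(a,None,fx=6,fy=6,interpolation=cv2.INTER_CUBIC))
```

```text
t 7.85 tcp bar-frame -23.835480833759327 15.623575766813484 54.04215517900797 w 0.043923859136929776 F [-0.9042 -7.5644 10.2211]
shift [-13.8873  -0.007   -2.094 ] turn [-0.5056  0.2917  0.1255]
t 7.9 tcp bar-frame -23.810907451229784 15.618166834282908 54.05900305825547 w 0.04414540800275311 F [-0.5785 -7.1618  9.6505]
shift [-13.8924   0.0116  -2.1216] turn [-0.5066  0.2796  0.117 ]
```

View pics/a5.png

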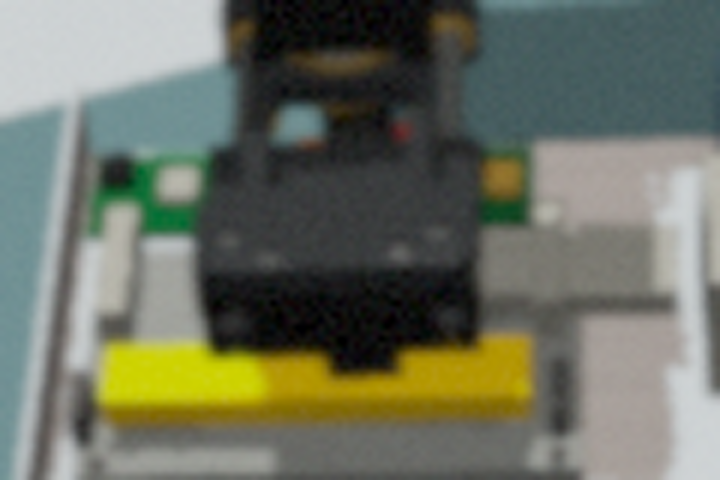

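The bolt now sticks out towards the keeper at crop (640,265), and the lug shows through the gripper at (400,130). The catch is still down. I'll carry on to the end stop with slightly more press.

{"fn": "drive_tool", "kwargs": {
  "plan": [
    [-2,0.8,0,0,0,0,44],
    [-4,0.8,0,0,0,0,44],
    [-6,0.8,-1,0,0,0,44],
    [-8,0.8,-1,0,0,0,44],
    [-10,0.8,-1,0,0,0,44],
    [-12,0.8,-1,0,0,0,44],
    [-14,0.8,-1,0,0,0,44],
    [-14,0.8,-1,0,0,0,44]
  ]
}}

```text
time: 8.7
position: [0.5286, -0.0195, 0.0538]
tool_rot: [0.407, -0.574, 0.581, -0.409]
ft_force: [-0.7, -12.0, 13.4]
grip_width: 0.0443
```

```bash
python3 goal.py -26 29.5 54
```

```text
t 8.7 tcp bar-frame -24.213046161313656 29.03291763314107 53.823311621649175 w 0.04432682349383189 F [ -0.7017 -12.0297  13.3994]
shift [-0.4758 -0.1962 -1.7826] turn [-0.5834  0.2965  0.1583]
```

Now I'll probe for the end stop in small steps.

{"fn": "drive_tool", "kwargs": {
  "plan": [
    [-1,0,0,0,0,0,44],
    [-2,0,0,0,0,0,44],
    [-2,0,0,0,0,0,44],
    [-2,0,0,0,0,0,44]
  ]
}}

```text
time: 9.1
position: [0.5288, -0.0187, 0.0538]
tool_rot: [0.408, -0.573, 0.581, -0.409]
ft_force: [-4.0, -15.7, 14.5]
grip_width: 0.0443
```

```bash
python3 goal.py -26 29.5 54
```

```text
t 9.1 tcp bar-frame -24.26105240528986 29.805253489109294 53.83387326474603 w 0.04434565244268606 F [ -3.9651 -15.7142  14.4753]
shift [ 0.2934 -0.1816 -1.7394] turn [-0.5575  0.4173  0.2706]
```

{"fn": "drive_tool", "kwargs": {
  "plan": [
    [-1,0,0,0,0,0,44],
    [-2,0,0,0,0,0,44],
    [-3,0,0,0,0,0,44],
    [-3,0,0,0,0,0,44],
    [-3,0,0,0,0,0,44]
  ]
}}

```text
time: 9.6
position: [0.5289, -0.0185, 0.0539]
tool_rot: [0.411, -0.572, 0.581, -0.409]
ft_force: [-6.1, -25.7, 15.5]
grip_width: 0.0439
```

```bash
python3 goal.py -26 29.5 54
```

```text
t 9.6 tcp bar-frame -24.225436716439205 30.112918802432915 53.92226773145274 w 0.0438911787311329 F [ -6.111  -25.6875  15.5387]
shift [ 0.5936 -0.0881 -1.7806] turn [-0.5111  0.6474  0.5228]
```

It is at the end stop: 3 mm of command gave 0.3 mm of motion and +10 N. I'll ease off the push and then lift straight up.

{"fn": "drive_tool", "kwargs": {
  "plan": [
    [2,0,0,0,0,0,44],
    [4,0,0,0,0,0,44],
    [6,0,0,0,0,0,44],
    [7,-2,0,0,0,0,44],
    [7,-6,0,0,0,0,44],
    [7,-12,0,0,0,0,44],
    [7,-25,0,0,0,0,44],
    [7,-50,0,0,0,0,44],
    [7,-85,0,0,0,0,44],
    [7,-120,0,0,0,0,44]
  ]
}}

```text
time: 10.6
position: [0.5222, -0.0172, 0.1721]
tool_rot: [-0.409, 0.579, -0.577, 0.407]
ft_force: [0.6, -0.1, -0.2]
grip_width: 0.0441
```

{"fn": "drive_tool", "kwargs": {
  "plan": [
    [40,-40,0,0,0,0,44],
    [80,-60,0,0,0,0,44],
    [120,-60,0,0,0,0,44],
    [160,-60,0,0,0,0,44],
    [200,-60,0,0,0,0,44],
    [240,-60,0,0,0,0,44],
    [240,-60,0,0,0,0,44]
  ]
}}

```text
time: 11.3
position: [0.4419, -0.2476, 0.2316]
tool_rot: [0.407, -0.579, 0.579, -0.406]
ft_force: [0.2, -0.8, -0.5]
grip_width: 0.044
```

Run:
```python
from goal import *
o=get_obs(); print(o["time"],o["position"],o["ft_force"])
a=camera("scene"); b=camera("top")
m={}
for n in("scene","top"):
    for t in("lug_face","dog","catch_bar","cell_mid","plug_mid","tape_mid"): print(n,t,[(np.round(k["location"]),round(k["conf"],2)) for k in mark_of(n,t)][:3])
a=cv2.resize(a[140:260,180:350],None,fx=4,fy=4,interpolation=cv2.INTER_CUBIC)
cv2.imwrite("pics/a6.png",a); cv2.imwrite("pics/b6.png",cv2.resize(b[130:345,265:465],None,fx=2.7,fy=2.7))
```

```text
11.3 [ 0.4419 -0.2476  0.2316] [ 0.2371 -0.7614 -0.4702]
scene lug_face [(array([298., 168.]), 0.71)]
scene dog [(array([304., 179.]), 0.6)]
scene catch_bar [(array([278., 192.]), 0.67)]
scene cell_mid [(array([191., 248.]), 0.78), (array([212., 310.]), 0.62), (array([207., 272.]), 0.55)]
scene plug_mid [(array([282., 165.]), 0.78)]
scene tape_mid [(array([304., 283.]), 0.63)]
top lug_face [(array([319., 265.]), 0.93), (array([432., 280.]), 0.29)]
top dog [(array([320., 249.]), 0.91)]
top catch_bar [(array([353., 243.]), 0.94)]
top cell_mid [(array([443., 147.]), 0.78), (array([446., 221.]), 0.77), (array([362., 206.]), 0.7)]
top plug_mid [(array([326., 307.]), 0.6)]
top tape_mid [(array([356., 157.]), 0.77)]
```

View pics/a6.png

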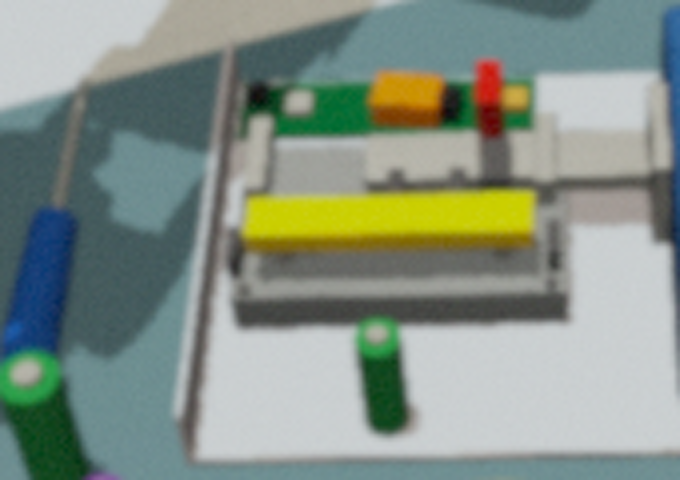

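View pics/b6.png

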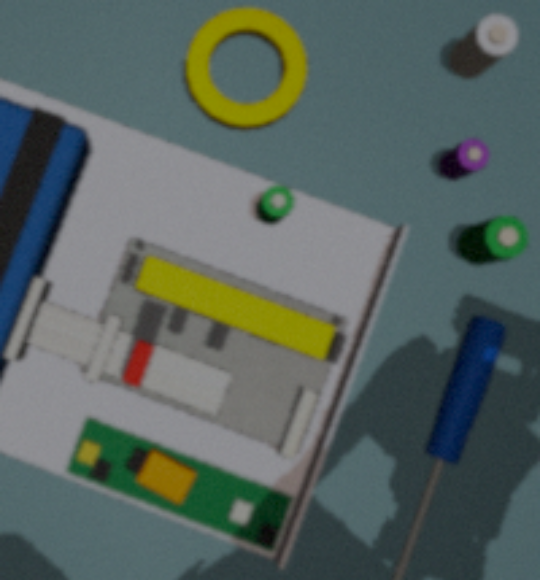

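Run:
```python
from goal import *
for c,p in(("top",(139/2.7+265,363/2.7+130)),("scene",(488/4+180,80/4+140))):
    d=atz(c,p,.09)-BAR; print(c,"lug centre x,y mm",d@v*1e3,d@u*1e3,"expect -55,45")
for h in(.054,.062): print(h,[proj("scene",BAR+.002*v+v*a+u*b+[0,0,h])[0] for a,b in((-.012,-.065),(.012,-.065),(-.012,.065))])
print("seen (241.7,189.5) (241.5,198) (313,188)")
print(get_obs()["time"]); 
print(hand_in())
```

```text
top lug centre x,y mm -54.371173396248054 44.39713821584032 expect -55,45
scene lug centre x,y mm -51.77118046248691 47.48518154027001 expect -55,45
0.054 [array([240.9911, 192.1068]), array([239.945 , 201.9553]), array([312.4863, 190.0576])]
0.062 [array([240.4225, 189.0939]), array([239.3568, 198.9535]), array([312.3743, 187.0233])]
seen (241.7,189.5) (241.5,198) (313,188)
12.0
the job is handed in; nothing more can be done
None
```

The bolt is home and the catch has sprung up behind it. I handed the job in at 12.0 s of the 35 s allowed, with the arm clear of everything.

I pressed the yellow catch to its bottom stop (TCP at z ≈ 54 mm, 9 to 15 N). I held it there while the other fingertip pushed the red lug to the end stop, where 3 mm more command moved it only 0.3 mm and added 10 N. Then I eased off the push and lifted the fingers straight up.

Last checks:
- **Bolt:** the lug sits 44 mm (top camera) to 47 mm (scene camera) ahead of the catch bar's centre, against the 45 mm expected when home. The two views disagree by about 3 mm.
- **Catch:** the bar's edges are back within about 1 to 2 px of where a raised catch should show. At 8 mm down the edges would sit about 3 px lower.
- **Loose items:** the plug, cell, screwdriver and tape look unmoved in the final pictures. The network missed the cell in the last scene picture, but it stands there in plain view.

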